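# Turn round the queue of lock cylinders

## Task

Move the four lock cylinders from the wooden rail into the empty aluminium tray in reverse order, so that the last job comes first: counting from the brass stud at the end of each rack, the first cylinder on the rail goes into the fourth bay, the second into the third, the third into the second and the fourth into the first. Each must lie cam up, lengthwise and flat on the floor of its own bay; either end may point forwards.

Things in the scene. Friction and masses are not known exactly. Their poses are not given: they have to be found in the camera images.
- job_rail: Fixed source rack, turned any way: wooden plank 276x100x8 mm with four grey saddles in a row along its x axis at x = -96 (first), -32, 32, 96 mm (fourth), y = 0. A flat round brass stud (22 mm) at x = -137 mm marks the end to count from. Origin: underside, midway along the row; z up.
- bay_tray: Fixed target rack, turned any way: aluminium tray 276x118 mm, four bays, black inside, in a row along its x axis, centres x = -96 (first), -32, 32, 96 mm (fourth), y = 0. Flat brass stud (22 mm) at x = -137 mm. A bay is 36 mm wide (x), 104 mm long (y), floor 4 mm and rim 10 mm above the underside. Origin: underside, midway along the row; z up.
- brass_long: Loose brass euro-profile lock cylinder, 17x72x29 mm, the longer of the two brass ones. Origin: centre of the underside, midway along the body (any knob not counted); x across the 17 mm width (grasp here), y lengthwise, z up. Solid to 25 mm height, cam in the middle to 29 mm. 0.14 to 0.3 kg. Stands cam up.
- brass_short: Loose brass euro-profile lock cylinder, 17x62x29 mm, the shorter of the two brass ones. Origin: centre of the underside, midway along the body (any knob not counted); x across the 17 mm width (grasp here), y lengthwise, z up. Solid to 25 mm height, cam in the middle to 29 mm. 0.14 to 0.3 kg. Stands cam up.
- nickel_plain: Loose nickel-grey euro-profile lock cylinder, 17x64x29 mm, without a knob. Origin: centre of the underside, midway along the body (any knob not counted); x across the 17 mm width (grasp here), y lengthwise, z up. Solid to 25 mm height, cam in the middle to 29 mm. 0.14 to 0.3 kg. Stands cam up.
- nickel_thumbturn: Loose nickel-grey euro-profile lock cylinder, 17x64x29 mm, with a steel thumb-turn knob at its +y end, to 46 mm from the origin. Origin: centre of the underside, midway along the body (any knob not counted); x across the 17 mm width (grasp here), y lengthwise, z up. Solid to 25 mm height, cam in the middle to 29 mm. 0.14 to 0.3 kg. Stands cam up.
- saddle_a: Fixed grey saddle on the rail, 44x116x10 mm, all alike: the one in which the brass long cylinder lies at the start, so it marks that one's place in the row. Recess 36 mm (x) by 104 mm (y), floor 4 mm and rim 10 mm above its underside. Origin: centre of its underside, 8 mm above the bench; axes as the rail's.
- saddle_b: Fixed grey saddle on the rail, 44x116x10 mm, all alike: the one in which the brass short cylinder lies at the start, so it marks that one's place in the row. Recess 36 mm (x) by 104 mm (y), floor 4 mm and rim 10 mm above its underside. Origin: centre of its underside, 8 mm above the bench; axes as the rail's.
- saddle_c: Fixed grey saddle on the rail, 44x116x10 mm, all alike: the one in which the nickel plain cylinder lies at the start, so it marks that one's place in the row. Recess 36 mm (x) by 104 mm (y), floor 4 mm and rim 10 mm above its underside. Origin: centre of its underside, 8 mm above the bench; axes as the rail's.
- saddle_d: Fixed grey saddle on the rail, 44x116x10 mm, all alike: the one in which the nickel thumbturn cylinder lies at the start, so it marks that one's place in the row. Recess 36 mm (x) by 104 mm (y), floor 4 mm and rim 10 mm above its underside. Origin: centre of its underside, 8 mm above the bench; axes as the rail's.

How it is judged:
At the end, for the whole second after the job is handed in: Counted from the studs, each cylinder is in the bay that is the reverse of its saddle's place: within 12.5 mm across and 23 mm along of the bay centre (inside its walls), underside within 2.5 mm of the floor, upright within 0.12 rad, along the bay within 0.4 rad, at rest (((x of saddle_a in the frame of job_rail between -0.126 and -0.066 m and x of brass_long in the frame of bay_tray between 0.0835 and 0.1085 m) or (x of saddle_a in the frame of job_rail between -0.062 and -0.002 m and x of brass_long in the frame of bay_tray between 0.0195 and 0.0445 m) or (x of saddle_a in the frame of job_rail between 0.002 and 0.062 m and x of brass_long in the frame of bay_tray between -0.0445 and -0.0195 m) or (x of saddle_a in the frame of job_rail between 0.066 and 0.126 m and x of brass_long in the frame of bay_tray between -0.1085 and -0.0835 m)) and y of brass_long in the frame of bay_tray between -0.023 and 0.023 m and z of brass_long in the frame of bay_tray between 0.0015 and 0.0065 m and angle between each of brass_long, brass_short, nickel_plain, nickel_thumbturn's own z axis and vertical below 0.12 rad and angle between the y axis of each of brass_long, brass_short, nickel_plain, nickel_thumbturn and the y axis of bay_tray, either way round below 0.4 rad and linear speed of each of brass_long, brass_short, nickel_plain, nickel_thumbturn below 0.02 m/s and ((x of saddle_b in the frame of job_rail between -0.126 and -0.066 m and x of brass_short in the frame of bay_tray between 0.0835 and 0.1085 m) or (x of saddle_b in the frame of job_rail between -0.062 and -0.002 m and x of brass_short in the frame of bay_tray between 0.0195 and 0.0445 m) or (x of saddle_b in the frame of job_rail between 0.002 and 0.062 m and x of brass_short in the frame of bay_tray between -0.0445 and -0.0195 m) or (x of saddle_b in the frame of job_rail between 0.066 and 0.126 m and x of brass_short in the frame of bay_tray between -0.1085 and -0.0835 m)) and y of brass_short in the frame of bay_tray between -0.023 and 0.023 m and z of brass_short in the frame of bay_tray between 0.0015 and 0.0065 m and ((x of saddle_c in the frame of job_rail between -0.126 and -0.066 m and x of nickel_plain in the frame of bay_tray between 0.0835 and 0.1085 m) or (x of saddle_c in the frame of job_rail between -0.062 and -0.002 m and x of nickel_plain in the frame of bay_tray between 0.0195 and 0.0445 m) or (x of saddle_c in the frame of job_rail between 0.002 and 0.062 m and x of nickel_plain in the frame of bay_tray between -0.0445 and -0.0195 m) or (x of saddle_c in the frame of job_rail between 0.066 and 0.126 m and x of nickel_plain in the frame of bay_tray between -0.1085 and -0.0835 m)) and y of nickel_plain in the frame of bay_tray between -0.023 and 0.023 m and z of nickel_plain in the frame of bay_tray between 0.0015 and 0.0065 m and ((x of saddle_d in the frame of job_rail between -0.126 and -0.066 m and x of nickel_thumbturn in the frame of bay_tray between 0.0835 and 0.1085 m) or (x of saddle_d in the frame of job_rail between -0.062 and -0.002 m and x of nickel_thumbturn in the frame of bay_tray between 0.0195 and 0.0445 m) or (x of saddle_d in the frame of job_rail between 0.002 and 0.062 m and x of nickel_thumbturn in the frame of bay_tray between -0.0445 and -0.0195 m) or (x of saddle_d in the frame of job_rail between 0.066 and 0.126 m and x of nickel_thumbturn in the frame of bay_tray between -0.1085 and -0.0835 m)) and y of nickel_thumbturn in the frame of bay_tray between -0.023 and 0.023 m and z of nickel_thumbturn in the frame of bay_tray between 0.0015 and 0.0065 m); the robot touches nothing.
It also fails if it takes over 102 s, if anything falls off the work surface, if the arm or the gripper's body presses on something with over 40 N, if the wrist force passes 120 N, or if a joint passes its speed limit or range.

## Robot

A 6-joint arm with a two-finger parallel gripper is mounted at the origin on a cart in front of the work surface, level with it; the furniture and walls round the work are solid. World frame = base frame: x ahead of the robot, y to its left, z up, the work surface at z = 0. Lengths are in m, angles in rad, forces in N, time in s.
With the tool pointing down it reaches from about 0.35 to 0.725 m from the base axis. Payload 4.3 kg.
Tool frame: the origin (TCP) lies midway between the tips of the shut fingers; the grasp point (between the pads) lies 19 mm behind it; z points along the fingers, y is the line along which they close (so a half turn about z gives the same grasp; the last joint's range is limited). The gripper opens to 85 mm and grips with 20 to 120 N. Pads are 22 mm wide; open, the fingers measure 114 mm over their backs; the gripper's body (76 mm by 85 mm) begins 54 mm behind the grasp point. The pads swing forward as they close: fully open they stand 13 mm farther back than shut.
Start: joints at [-1.415, 0.377, 0.081, 1.274, 0, 1.46], TCP at [0.151, -0.555, 0.231] pointing down, gripper open.
Joint ranges: [-2.72, 2.72], [-0.84, 1.66], [-1.02, 1.22], [-1.77, 2.12], [-1.37, 1.28], [-3.14, 3.14]. Speed limits (rad/s): [2.57, 2.57, 3.14, 3.14, 3.14, 3.14].

## Interface

Orientations are given as [roll, pitch, yaw] about the fixed x, y, z axes, in that order (R = Rz(yaw) Ry(pitch) Rx(roll)).
In Python, from station import ctrl gives the robot as it stands. The module is installed in compiled form; this text tells all that it offers.
- The arm moves only by the shell command python3 -m creep 'ROWS'. ROWS is JSON, one flat list of numbers, 7 for each row, row after row: the shift along the tool's x, y, z in cm, then the turn, a rotation vector about the tool's x, y, z in degrees, then the finger opening in cm, from 0 to 8.54. A call has 1 to 10 rows; each row shifts and turns the commanded pose from where the row before left it, along the tool's axes as they then stand; what a row does not reach is not made up. A row lasts 1/10 s, in which the tool goes at most 50 mm and 8.59 degrees, less where a joint would pass 70% of its speed; a pose out of reach is approached as far as the arm can. A call is refused whole if a number of a shift passes 5 or a number of a turn 8.59, either way. A call with a gripper value outside its range is refused whole. The fingers move at their own pace and stop on an object; the grip force is fixed at half the most. Time passes only in rows, so rows that do not move let the fingers close. It gives the time, the measured TCP pose, the force, the opening and the grip force at its end, in the units of the state.
- ctrl.read_state(): the state, without advancing time (a new reading comes with each control period).
- ctrl.read_camera(name): name is "scene" or "side" or "wrist"; returns the picture (384x512x3 uint8, blue, green, red); there is no depth.
- ctrl.camera_info(name): a dict with "mtx" (3x3 intrinsics, pixels), "distortion" ([k1, k2, p1, p2, k3] as OpenCV has them; the pictures are not rectified), "view" (4x4, takes a point from world to camera coordinates). Camera axes: x right, y down, z forward; pixel columns grow to the right and rows downward; lengths in m; the calibration is good to about 2 mm. A picture is of the moment at which its call begins: read the wrist's pose just before it. camera_info takes no time and is no camera call; for the wrist camera it gives the pose at the moment of the call.
- ctrl.sign_off(): hands the job in; it is judged then, once.
The state is a dict: "time_s": time; "qpos": joint angles; "qd": joint speeds; "effort": joint torques, N m; "tcp_pos": TCP position; "orientation": TCP orientation; "wrist_force": force on the tool from outside, world axes, zero at the start; "moment": the same for the moment, N m; "opening": finger opening in m; "gripper_force": force on a finger pad.
Only numpy, scipy, OpenCV 4.12 (cv2) and the standard library are available. Lean on these libraries where they do the work, as an engineer would, in place of code of your own. Each camera call takes 0.05 s, during which the arm holds its last target. There are 200 camera calls.

## Working session

There is one attempt and no reset: what is moved stays moved. The work goes in short steps, Python scripts to look and compute and a shell command to move; the robot and the scene stay as the last step left them, time stands still between calls to the robot, and variables do not carry over. Pictures are saved under pics/ and viewed, at most 14 in all, crops included, and the job is handed in when it is done.

```bash
mkdir -p pics; python3 - <<'E'
from station import ctrl
import cv2,numpy as np
for n in["scene","side","wrist"]:
    im=ctrl.read_camera(n);cv2.imwrite(f"pics/{n}0.png",im)
    i=ctrl.camera_info(n);print(n,np.round(i["mtx"],1).tolist(),i["distortion"],np.round(i["view"],3).tolist())
s=ctrl.read_state();print(s)
E
```

```text
scene [[483.0, 0.0, 244.4], [0.0, 483.0, 191.9], [0.0, 0.0, 1.0]] [0.06026591 0.         0.         0.         0.        ] [[-0.619, -0.785, -0.009, 0.298], [-0.483, 0.39, -0.784, 0.281], [0.619, -0.481, -0.621, 0.999], [0.0, 0.0, 0.0, 1.0]]
side [[384.4, 0.0, 259.8], [0.0, 384.4, 195.6], [0.0, 0.0, 1.0]] [-0.01416279  0.          0.          0.          0.        ] [[-0.994, -0.112, -0.002, 0.501], [-0.053, 0.485, -0.873, 0.066], [0.099, -0.868, -0.487, 1.0], [0.0, 0.0, 0.0, 1.0]]
wrist [[294.6, 0.0, 263.1], [0.0, 294.6, 189.1], [0.0, 0.0, 1.0]] [-0.0337972  0.         0.         0.         0.       ] [[0.263, -0.965, -0.001, -0.575], [-0.913, -0.249, 0.322, -0.043], [-0.311, -0.084, -0.947, 0.38], [0.0, 0.0, 0.0, 1.0]]
{'time_s': 0.15, 'qpos': array([-1.41530001e+00,  3.77913517e-01,  7.99556038e-02,  1.27440692e+00,
       -3.29217722e-06,  1.46048082e+00]), 'qd': array([ 0.00132456, -0.00360444,  0.00278849, -0.00110962,  0.0012186 ,
       -0.00185277]), 'effort': array([ 7.43590281e-04, -4.64034104e+01,  2.70171529e+01,  1.39054202e-02,
       -1.10351268e-04, -1.97846134e-05]), 'tcp_pos': array([ 0.15096751, -0.55431541,  0.23057393]), 'orientation': array([-3.14003332e+00, -1.69407433e-04,  2.65811688e-01]), 'wrist_force': array([0.07335203, 0.11494996, 0.65443594]), 'moment': array([ 0.03098756, -0.0341281 ,  0.0078172 ]), 'gripper_force': 0.0, 'opening': 0.08519311740493472}
```

View pics/scene0.png

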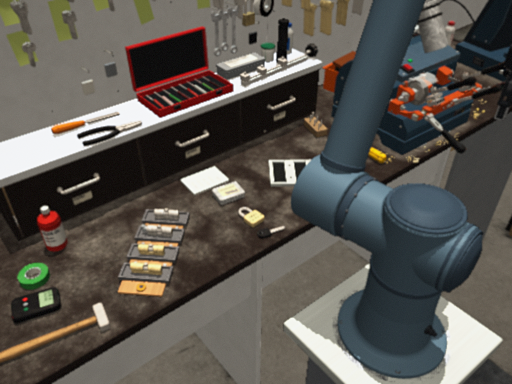

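View pics/side0.png

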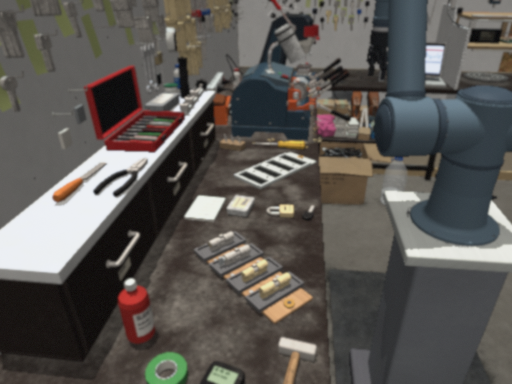

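The scene shows the rail with four cylinders at about (150,245), stud at (142,288). The side view shows the tray at about (275,168), partly hidden in the scene view. I'll enlarge both in the side view.

```bash
python3 - <<'E'
import cv2,numpy as np
a=cv2.imread("pics/side0.png");b=cv2.imread("pics/scene0.png")
r=lambda im,y0,y1,x0,x1,k:cv2.resize(im[y0:y1,x0:x1],None,fx=k,fy=k,interpolation=cv2.INTER_CUBIC)
A=r(a,225,325,185,320,4);B=r(a,145,195,225,325,4)
C=np.zeros((600,800,3),np.uint8);C[:400,:540]=A;C[400:600,:400]=B
D=r(b,200,300,110,195,4);C[:400,540:800]=D[:, :260];
C[400:600,400:800]=r(b,150,200,225,325,4)
cv2.imwrite("pics/crop1.png",C)
E
```

```text
(no output)
```

View pics/crop1.png

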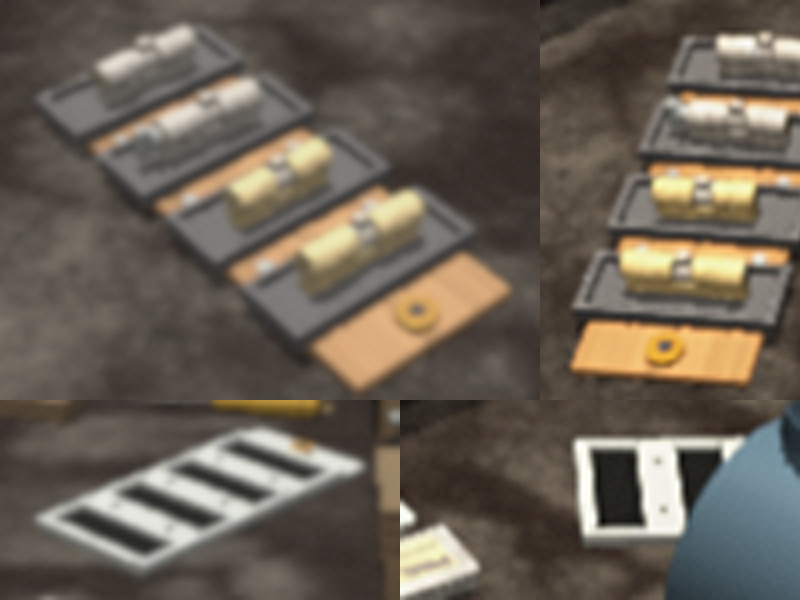

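View pics/wrist0.png

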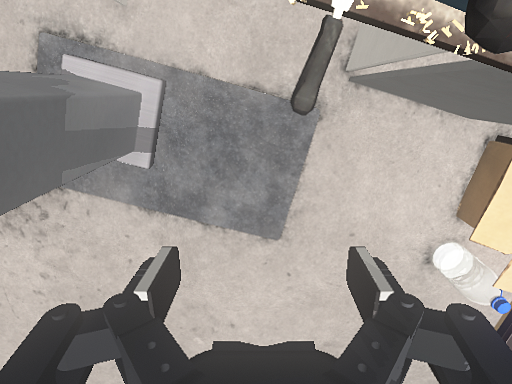

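Counting from the stud on the rail: brass long, brass short, thumb-turn, plain. The tray stud is at its far end in the side view (about (301,156)), and bay 4 is nearest the rail. The wrist camera sees only floor. Next I'll write the helper and get first estimates.

```bash
cat >h.py <<'E'
from station import ctrl
import cv2,numpy as np
from scipy.spatial.transform import Rotation as Ro
def ray(n,px,z,info=None):
    i=info or ctrl.camera_info(n);V=np.array(i["view"])
    u=cv2.undistortPoints(np.array(px,float).reshape(-1,1,2),np.array(i["mtx"]),np.array(i["distortion"])).reshape(-1,2)
    d=np.c_[u,np.ones(len(u))]@V[:3,:3];o=-V[:3,:3].T@V[:3,3]
    return (o+d*((z-o[2])/d[:,2])[:,None])[:,:2]
def to(xyz,yaw):
    """shift (cm) and z turn (deg) in tool axes from present pose to xyz, closing line (tool y) along yaw (mod 180)"""
    s=ctrl.read_state();R=Ro.from_euler("xyz",s["orientation"])
    d=R.inv().apply(np.array(xyz)-s["tcp_pos"])*100
    ty=R.as_matrix()[:2,1];cur=np.arctan2(ty[1],ty[0])
    a=(yaw-cur+np.pi/2)%np.pi-np.pi/2
    print("shift",d.round(2),"turn z",round(-np.degrees(a),1),"q",s["qpos"].round(2),"tcp",s["tcp_pos"].round(4),"rpy",s["orientation"].round(3),"t",round(s["time_s"],2))
E
python3 - <<'E'
from h import *
print("tray",ray("side",[(235,175),(260,188),(316.2,161.7),(288.7,152.5),(300.7,156.5)],.01).round(3).tolist())
print("stud side",ray("side",[(289.2,302.7)],.009).round(3),"scene",ray("scene",[(141,287.5)],.009).round(3))
print("cams",ray("side",[(276.2,282),(255.7,267),(236.7,250.7),(222,235.7)],.041).round(3).tolist())
i=ctrl.camera_info("wrist");V=np.array(i["view"]);s=ctrl.read_state()
R=Ro.from_euler("xyz",s["orientation"]).as_matrix()
print("cam in tool",R.T@(-V[:3,:3].T@V[:3,3]-s["tcp_pos"]),"fwd",R.T@V[2,:3], "right",R.T@V[0,:3]);print(R.round(3))
to((.5,-.2,.3),0)
E
```

```text
tray [[0.605, -0.188], [0.516, -0.109], [0.347, -0.319], [0.444, -0.389], [0.401, -0.358]]
stud side [[0.409 0.347]] scene [[0.409 0.349]]
cams [[0.436, 0.328], [0.48, 0.288], [0.528, 0.239], [0.57, 0.187]]
cam in tool [ 0.08214747  0.00020205 -0.14275836] fwd [-3.22325929e-01  7.22739933e-04  9.46628477e-01] right [ 1.76094405e-04  9.99999737e-01 -7.03528329e-04]
[[ 0.965  0.263 -0.   ]
 [ 0.263 -0.965  0.002]
 [ 0.    -0.002 -1.   ]]
shift [ 42.99 -25.03  -6.9 ] turn z -74.8 q [-1.42  0.38  0.08  1.27 -0.    1.46] tcp [ 0.151  -0.5543  0.2306] rpy [-3.14  -0.     0.266] t 0.15
```

```bash
python3 -m creep '[0,0,0,0,0,-8.59,8.5, 0,0,0,0,0,-8.59,8.5, 0,0,0,0,0,-8.59,8.5, 0,0,0,0,0,-8.59,8.5, 0,0,0,0,0,-8.59,8.5, 0,0,0,0,0,-8.59,8.5, 0,0,0,0,0,-8.59,8.5, 0,0,0,0,0,-8.59,8.5, 0,0,0,0,0,-8.59,8.5, 0,0,0,0,0,-8.59,8.5]'
python3 -m creep '[0,0,0,0,0,-8.59,8.5, 0,0,0,0,0,-8.59,8.5, 0,0,0,0,0,-8.59,8.5, 0,0,0,0,0,-8.59,8.5, 0,0,0,0,0,-8.59,8.5]'
python3 - <<'E'
from h import *
to((.518,-.28,.25),np.radians(54))
E
```

```text
time_s: 1.15
tcp_pos: [0.151, -0.5546, 0.2309]
orientation: [3.142, -0.001, 1.771]
wrist_force: [-0.3, -0.0, -0.6]
opening: 0.0849
gripper_force: 0.0
time_s: 1.65
tcp_pos: [0.151, -0.5545, 0.2309]
orientation: [3.141, -0.001, 2.521]
wrist_force: [0.4, -0.4, -0.5]
opening: 0.0849
gripper_force: 0.0
shift [-13.88  43.68  -1.89] turn z 0.4 q [-1.42  0.38  0.08  1.27  0.   -0.79] tcp [ 0.151  -0.5545  0.2309] rpy [ 3.141e+00 -1.000e-03  2.521e+00] t 1.65
```

```bash
python3 -m creep '[-1.5,4.8,-0.2,0,0,0,8.5, -1.5,4.8,-0.2,0,0,0,8.5, -1.5,4.8,-0.2,0,0,0,8.5, -1.5,4.8,-0.2,0,0,0,8.5, -1.5,4.8,-0.2,0,0,0,8.5, -1.5,4.8,-0.2,0,0,0,8.5, -1.5,4.8,-0.2,0,0,0,8.5, -1.5,4.8,-0.2,0,0,0,8.5, -1.5,4.8,-0.2,0,0,0,8.5, 0,0,0,0,0,0,8.5]'
python3 -m creep '[0,0,0,0,0,0,8.5, 0,0,0,0,0,0,8.5, 0,0,0,0,0,0,8.5]'
python3 - <<'E'
from h import *
import pickle
i=ctrl.camera_info("wrist");im=ctrl.read_camera("wrist");cv2.imwrite("pics/tray.png",im);pickle.dump(i,open("tray.pkl","wb"))
to((.478,-.251,.25),np.radians(54))
E
```

```text
time_s: 2.65
tcp_pos: [0.5155, -0.2818, 0.2487]
orientation: [3.139, 0.0, 2.522]
wrist_force: [0.3, 0.1, 0.2]
opening: 0.0849
gripper_force: 0.0
time_s: 2.95
tcp_pos: [0.5103, -0.2869, 0.2491]
orientation: [-3.141, -0.0, 2.513]
wrist_force: [-0.3, -0.1, 0.3]
opening: 0.085
gripper_force: 0.0
shift [ 4.73  1.   -0.08] turn z -0.0 q [-0.62  0.4   0.16  1.33 -0.    0.01] tcp [ 0.5104 -0.287   0.2492] rpy [-3.141 -0.     2.512] t 3.0
```

View pics/tray.png

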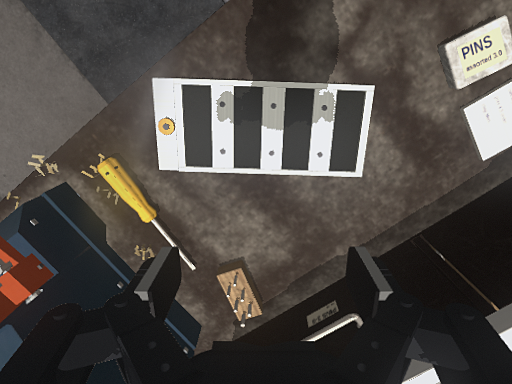

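The tray fills (152,79)–(375,178) with its stud at (167,126), and there are four black bays to its right. I'll measure the bay contours.

```bash
python3 - <<'E'
from h import *
import pickle
i=pickle.load(open("tray.pkl","rb"));im=cv2.imread("pics/tray.png")
g=im.max(2).astype(np.uint8);m=np.zeros_like(g);m[82:176,160:366]=(g[82:176,160:366]<75)*255
P=[]
for c in cv2.findContours(m,cv2.RETR_EXTERNAL,cv2.CHAIN_APPROX_NONE)[0]:
    if cv2.contourArea(c)<1000: continue
    r=cv2.minAreaRect(c);b=ray("wrist",cv2.boxPoints(r),.008,i);k=b.mean(0)
    L=[np.linalg.norm(b[0]-b[1]),np.linalg.norm(b[1]-b[2])];P.append((r[0][0],*k,*L))
P=np.array(sorted(P));print(P.round(4))
print("stud",ray("wrist",[(167,126)],.01,i))
k=P[:,1:3];d=np.polyfit([-96,-32,32,96],k,1);print("centre",k.mean(0),"xaxis deg",np.degrees(np.arctan2(d[0,1],d[0,0])),"pitch",np.linalg.norm(d[0])*1e3)
to((.54,.284,.25),np.radians(134))
E
```

```text
[[ 1.966875e+02  4.295000e-01 -3.353000e-01  3.460000e-02  1.037000e-01]
 [ 2.480000e+02  4.696000e-01 -2.826000e-01  3.460000e-02  1.031000e-01]
 [ 2.973780e+02  5.088000e-01 -2.325000e-01  1.035000e-01  3.480000e-02]
 [ 3.468121e+02  5.489000e-01 -1.822000e-01  1.046000e-01  3.440000e-02]]
stud [[ 0.4058754 -0.364646 ]]
centre [ 0.48919707 -0.2581454 ] xaxis deg 52.05492792310498 pitch 1.0095062107631734
shift [31.2  47.91 -0.09] turn z -80.0 q [-0.62  0.4   0.16  1.33 -0.    0.01] tcp [ 0.5104 -0.287   0.2492] rpy [-3.141 -0.     2.512] t 3.0
```

```bash
python3 -m creep '[0,0,0,0,0,-8.5,8.5, 0,0,0,0,0,-8.5,8.5, 0,0,0,0,0,-8.5,8.5, 0,0,0,0,0,-8.5,8.5, 0,0,0,0,0,-8.5,8.5, 0,0,0,0,0,-8.5,8.5, 0,0,0,0,0,-8.5,8.5, 0,0,0,0,0,-8.5,8.5, 0,0,0,0,0,-8.5,8.5, 0,0,0,0,0,-3.5,8.5]'
python3 - <<'E'
from h import *
to((.54,.284,.25),np.radians(134))
E
```

```text
time_s: 4.0
tcp_pos: [0.5105, -0.2869, 0.2493]
orientation: [-3.141, -0.0, -2.37]
wrist_force: [-0.3, -0.0, -0.6]
opening: 0.0851
gripper_force: 0.0
shift [-41.9   38.89  -0.08] turn z 0.2 q [-0.62  0.4   0.16  1.33 -0.   -1.39] tcp [ 0.5105 -0.2869  0.2493] rpy [-3.141 -0.    -2.37 ] t 4.0
```

```bash
python3 -m creep '[-3.5,3.25,0,0,0,0,8.5, -3.5,3.25,0,0,0,0,8.5, -3.5,3.25,0,0,0,0,8.5, -3.5,3.25,0,0,0,0,8.5, -3.5,3.25,0,0,0,0,8.5, -3.5,3.25,0,0,0,0,8.5, -3.5,3.25,0,0,0,0,8.5, -3.5,3.25,0,0,0,0,8.5, -3.5,3.25,0,0,0,0,8.5, -3.5,3.25,0,0,0,0,8.5]'
python3 -m creep '[-3.5,3.25,0,0,0,0,8.5, -3.5,3.25,0,0,0,0,8.5, 0,0,0,0,0,0,8.5, 0,0,0,0,0,0,8.5, 0,0,0,0,0,0,8.5]'
python3 - <<'E'
from h import *
import pickle
i=ctrl.camera_info("wrist");im=ctrl.read_camera("wrist");cv2.imwrite("pics/rail.png",im);pickle.dump(i,open("rail.pkl","wb"))
cv2.imwrite("pics/railc.png",cv2.resize(im[50:220,120:400],None,fx=2.8,fy=2.8,interpolation=cv2.INTER_CUBIC))
to((.54,.284,.25),np.radians(134))
E
```

```text
time_s: 5.0
tcp_pos: [0.5368, 0.1917, 0.2494]
orientation: [-3.141, 0.0, -2.374]
wrist_force: [1.8, -0.3, 0.6]
opening: 0.0849
gripper_force: 0.0
time_s: 5.5
tcp_pos: [0.5421, 0.2847, 0.2492]
orientation: [-3.141, -0.001, -2.374]
wrist_force: [-0.7, -1.0, 0.3]
opening: 0.0853
gripper_force: 0.0
shift [ 0.19  0.11 -0.07] turn z -0.1 q [ 0.38  0.46  0.25  1.36 -0.   -0.39] tcp [0.5421 0.2845 0.2493] rpy [-3.141 -0.    -2.375] t 5.55
```

View pics/railc.png

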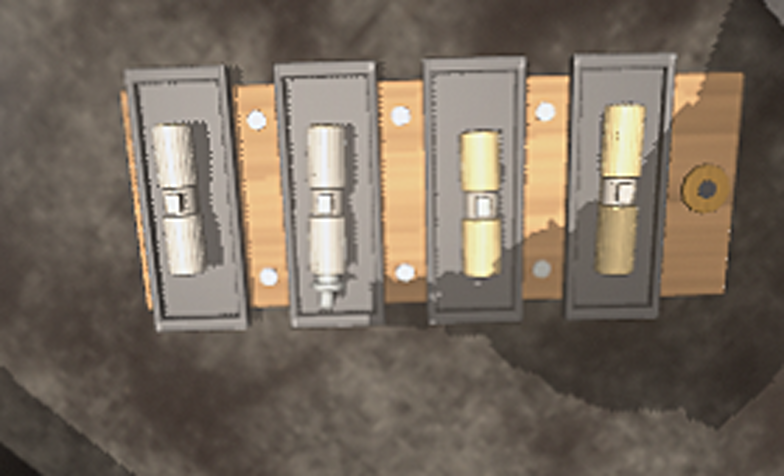

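Order confirmed by the crop: from the stud (705,188), brass long (620,190), brass short (481,203), thumb-turn with knob down (327,200), plain (178,200). Next: axis ends to points.

```bash
cat >>h.py <<'E'
def cyl(ends,i,z=.036):
    e=ray("wrist",ends,z,i);d=e[0]-e[1];return e.mean(0),np.linalg.norm(d),np.arctan2(d[1],d[0])
E
python3 - <<'E'
from h import *
import pickle
i=pickle.load(open("rail.pkl","rb"))
C=dict(long=[(626,104),(614,274)],short=[(480,131),(483,276)],thumb=[(327,125),(327,275)],plain=[(172,125),(187,275)])
for n,c in C.items():
    k,L,a=cyl(np.array(c)/2.8+[120,50],i);print(n,k.round(4),"len",L.round(4),"closing yaw deg",round((np.degrees(a)+90)%180,1))
    f=.095
    if n=="long": kk=k,a
s=np.array([(705,188)])/2.8+[120,50];print("stud",ray("wrist",s,.009,i))
print("saddle corners",ray("wrist",np.array([(125,70),(156,329),(675,54),(660,318)])/2.8+[120,50],.018,i).round(4).tolist())
to((*kk[0],.10),kk[1]+np.pi/2)
E
```

```text
long [0.4407 0.3157] len 0.0705 closing yaw deg 134.5
short [0.4855 0.2778] len 0.0607 closing yaw deg 136.9
thumb [0.5301 0.2296] len 0.0626 closing yaw deg 132.4
plain [0.5735 0.1844] len 0.0627 closing yaw deg 135.1
stud [[0.40939812 0.34913752]]
saddle corners [[0.5513, 0.13], [0.6313, 0.2113], [0.3843, 0.294], [0.4638, 0.3772]]
shift [ 5.13  9.29 14.93] turn z -0.6 q [ 0.38  0.46  0.25  1.36 -0.   -0.39] tcp [0.5421 0.2845 0.2493] rpy [-3.141 -0.    -2.375] t 5.55
```

```bash
python3 -m creep '[1,1.85,3,0,0,-0.1,4, 1,1.85,3,0,0,-0.1,4, 1,1.85,3,0,0,-0.1,4, 1,1.85,3,0,0,-0.1,4, 1.1,1.9,2.9,0,0,-0.1,4, 0,0,0,0,0,0,4, 0,0,0,0,0,0,4]'
python3 - <<'E'
from h import *
to((.4407,.3157,.022),np.radians(134.5))
im=ctrl.read_camera("wrist");cv2.imwrite("pics/pre1.png",im)
E
```

```text
time_s: 6.25
tcp_pos: [0.4406, 0.316, 0.1005]
orientation: [-3.141, -0.001, -2.365]
wrist_force: [0.7, 0.6, 0.8]
opening: 0.0398
gripper_force: 0.0
shift [ 0.01 -0.03  7.85] turn z -0.0 q [ 0.51  0.39 -0.25  0.93 -0.   -0.27] tcp [0.4406 0.316  0.1005] rpy [-3.141e+00 -1.000e-03 -2.365e+00] t 6.25
```

View pics/pre1.png

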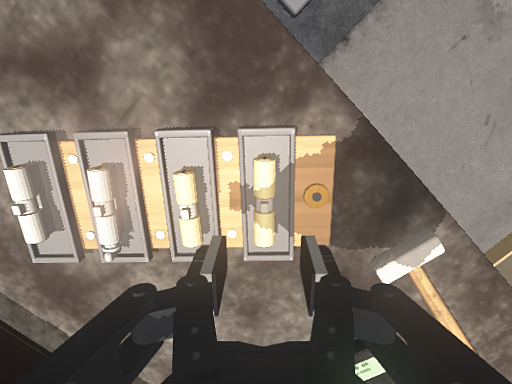

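Brass long stands at column 264, midway between the pads (220–305), so the aim is right. Descend and grip.

```bash
python3 -m creep '[0,0,2.5,0,0,0,4, 0,0,2.5,0,0,0,4, 0,0,1.8,0,0,0,4, 0,0,1,0,0,0,4, 0,0,0,0,0,0,4, 0,0,0,0,0,0,0, 0,0,0,0,0,0,0, 0,0,0,0,0,0,0, 0,0,0,0,0,0,0, 0,0,0,0,0,0,0]'
python3 - <<'E'
from h import *
to((.4407,.3157,.022),np.radians(134.5));print(ctrl.read_state()["gripper_force"])
E
```

```text
time_s: 7.3
tcp_pos: [0.4421, 0.3181, 0.0239]
orientation: [-3.14, 0.003, -2.364]
wrist_force: [-0.7, -1.0, 6.3]
opening: 0.0148
gripper_force: 59.0
shift [ 0.27 -0.07  0.19] turn z 0.1 q [ 0.51  0.47 -0.35  0.75 -0.   -0.27] tcp [0.4421 0.3181 0.0239] rpy [-3.140e+00  3.000e-03 -2.364e+00] t 7.3
59.02802288532257
```

```bash
python3 -m creep '[0,0,-0.5,0,0,0,0, 0,0,-1.5,0,0,0,0, 0,0,-3,0,0,0,0, 0,0,-3,0,0,8.3,0, 0,0,-2,0,0,8.3,0, 0,0,0,0,0,8.3,0, 0,0,0,0,0,8.3,0, 0,0,0,0,0,8.3,0, 0,0,0,0,0,8.3,0, 0,0,0,0,0,8.3,0]'
python3 -m creep '[0,0,0,0,0,8.3,0, 0,0,0,0,0,8.3,0, 0,0,0,0,0,7.8,0]'
python3 - <<'E'
from h import *
to((.5482,-.1824,.12),np.radians(52.05))
E
```

```text
time_s: 8.3
tcp_pos: [0.4398, 0.3171, 0.122]
orientation: [-3.141, -0.001, 2.9]
wrist_force: [-0.1, 0.4, -1.2]
opening: 0.0149
gripper_force: 58.8
time_s: 8.6
tcp_pos: [0.4398, 0.3171, 0.122]
orientation: [-3.14, -0.001, 2.474]
wrist_force: [0.4, 0.1, -1.9]
opening: 0.0147
gripper_force: 58.8
shift [-39.44 -32.52   0.21] turn z -0.3 q [ 0.51  0.37 -0.22  0.98  0.    1.18] tcp [0.4398 0.3171 0.122 ] rpy [-3.140e+00 -1.000e-03  2.474e+00] t 8.6
```

```bash
python3 -m creep '[-3.6,-2.95,0,0,0,0,0, -3.6,-2.95,0,0,0,0,0, -3.6,-2.95,0,0,0,0,0, -3.6,-2.95,0,0,0,0,0, -3.6,-2.95,0,0,0,0,0, -3.6,-2.95,0,0,0,0,0, -3.6,-2.95,0,0,0,0,0, -3.6,-2.95,0,0,0,0,0, -3.6,-2.95,0,0,0,0,0, -3.6,-2.95,0,0,0,0,0]'
python3 -m creep '[-2.5,-2.2,0,0,0,0,0, -0.9,-0.8,0,0,0,0,0, 0,0,0,0,0,0,0, 0,0,0,0,0,0,0]'
python3 - <<'E'
from h import *
to((.5482,-.1824,.015),np.radians(52.05))
im=ctrl.read_camera("wrist");cv2.imwrite("pics/place1.png",im)
E
```

```text
time_s: 9.6
tcp_pos: [0.5428, -0.1383, 0.1222]
orientation: [3.142, -0.001, 2.48]
wrist_force: [1.0, 0.1, -2.4]
opening: 0.0148
gripper_force: 59.0
time_s: 10.0
tcp_pos: [0.5508, -0.1799, 0.1219]
orientation: [3.141, -0.002, 2.48]
wrist_force: [0.5, 1.1, -1.5]
opening: 0.0151
gripper_force: 59.0
shift [ 0.03 -0.36 10.69] turn z 0.1 q [-0.43  0.44 -0.11  1.02  0.    0.24] tcp [ 0.5508 -0.1799  0.1219] rpy [ 3.141e+00 -2.000e-03  2.480e+00] t 10.0
```

View pics/place1.png

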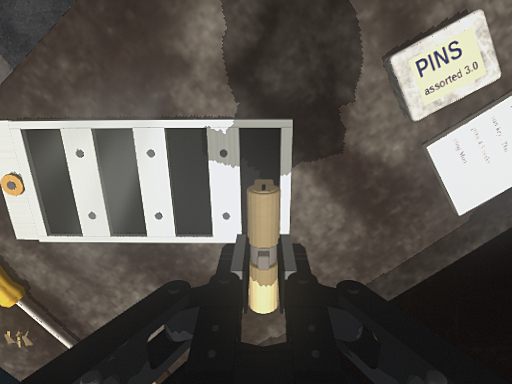

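The cylinder hangs level between the pads, over bay 4 (column ~264), and needs 3.6 mm sideways. Lower to just above the floor.

```bash
python3 -m creep '[0,-0.35,2.5,0,0,0,0, 0,0,2.5,0,0,0,0, 0,0,2.5,0,0,0,0, 0,0,2,0,0,0,0, 0,0,0.7,0,0,0,0, 0,0,0.3,0,0,0,0, 0,0,0,0,0,0,0, 0,0,0,0,0,0,0]'
python3 - <<'E'
from h import *
to((.5482,-.1824,.016),np.radians(52.05))
E
```

```text
time_s: 10.85
tcp_pos: [0.5504, -0.184, 0.0184]
orientation: [3.141, 0.002, 2.48]
wrist_force: [-0.2, -0.7, -1.3]
opening: 0.0149
gripper_force: 59.0
shift [ 0.27 -0.    0.24] turn z 0.1 q [-0.43  0.53 -0.25  0.78 -0.    0.23] tcp [ 0.5504 -0.184   0.0184] rpy [3.141e+00 2.000e-03 2.480e+00] t 10.85
```

```bash
python3 -m creep '[0,0,0.2,0,0,0,0, 0,0,0.1,0,0,0,0, 0,0,0,0,0,0,0]'
python3 -m creep '[0,0,0,0,0,0,4, 0,0,0,0,0,0,4, 0,0,0,0,0,0,4, 0,0,0,0,0,0,4, 0,0,-1,0,0,0,4, 0,0,-2,0,0,0,4, 0,0,-4,0,0,0,4, 0,0,-4,0,0,0,4]'
python3 - <<'E'
from h import *
to((.4855,.2778,.12),np.radians(136.9))
im=ctrl.read_camera("wrist");cv2.imwrite("pics/done1.png",im)
E
```

```text
time_s: 11.15
tcp_pos: [0.5504, -0.1844, 0.0159]
orientation: [3.141, 0.003, 2.48]
wrist_force: [-0.7, 1.7, 5.6]
opening: 0.0148
gripper_force: 59.8
time_s: 11.95
tcp_pos: [0.5485, -0.1836, 0.1253]
orientation: [-3.141, -0.002, 2.48]
wrist_force: [1.9, -0.6, -0.6]
opening: 0.04
gripper_force: 0.0
shift [33.32 32.52  0.57] turn z -84.8 q [-0.43  0.44 -0.11  1.03 -0.    0.23] tcp [ 0.5485 -0.1836  0.1253] rpy [-3.141e+00 -2.000e-03  2.480e+00] t 11.95
```

View pics/done1.png

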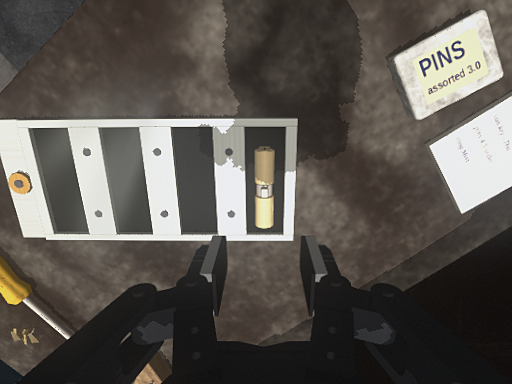

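Brass long lies in the middle of bay 4 (264,187), upright and straight. Back for brass short.

```bash
python3 -m creep '[3.35,3.25,0,0,0,0,4, 3.35,3.25,0,0,0,0,4, 3.35,3.25,0,0,0,0,4, 3.35,3.25,0,0,0,0,4, 3.35,3.25,0,0,0,0,4, 3.35,3.25,0,0,0,0,4, 3.35,3.25,0,0,0,0,4, 3.35,3.25,0,0,0,0,4, 3.35,3.25,0,0,0,0,4, 3.2,3.25,0,0,0,0,4]'
python3 -m creep '[0,0,0,0,0,-8.5,4, 0,0,0,0,0,-8.5,4, 0,0,0,0,0,-8.5,4, 0,0,0,0,0,-8.5,4, 0,0,0,0,0,-8.5,4, 0,0,0,0,0,-8.5,4, 0,0,0,0,0,-8.5,4, 0,0,0,0,0,-8.5,4, 0,0,0,0,0,-8.5,4, 0,0,0,0,0,-8.3,4]'
python3 - <<'E'
from h import *
to((.4855,.2778,.022),np.radians(136.9))
E
```

```text
time_s: 13.0
tcp_pos: [0.4855, 0.2794, 0.1249]
orientation: [3.141, 0.001, 2.48]
wrist_force: [0.1, -0.4, 0.2]
opening: 0.0403
gripper_force: 0.0
time_s: 14.0
tcp_pos: [0.4861, 0.2775, 0.1247]
orientation: [-3.141, 0.001, -2.317]
wrist_force: [-0.2, 0.5, -0.5]
opening: 0.04
gripper_force: 0.0
shift [ 0.02  0.07 10.27] turn z 0.3 q [ 0.41  0.4  -0.17  1.   -0.   -0.42] tcp [0.4861 0.2775 0.1247] rpy [-3.141e+00  1.000e-03 -2.317e+00] t 14.0
```

```bash
python3 -m creep '[0,0.05,3,0,0,0,4, 0,0,3,0,0,0,4, 0,0,2.4,0,0,0,4, 0,0,1.8,0,0,0,4, 0,0,0,0,0,0,4, 0,0,0,0,0,0,0, 0,0,0,0,0,0,0, 0,0,0,0,0,0,0, 0,0,0,0,0,0,0, 0,0,0,0,0,0,0]'
python3 -m creep '[0,0,-0.5,0,0,0,0, 0,0,-1.5,0,0,0,0, 0,0,-3,0,0,0,0, 0,0,-3,0,0,8.5,0, 0,0,-2.2,0,0,8.5,0, 0,0,0,0,0,8.5,0, 0,0,0,0,0,8.5,0, 0,0,0,0,0,8.5,0, 0,0,0,0,0,8.5,0, 0,0,0,0,0,8.5,0]'
python3 -m creep '[0,0,0,0,0,8.5,0, 0,0,0,0,0,8.5,0, 0,0,0,0,0,8.3,0]'
python3 - <<'E'
from h import *
to((.5089,-.2329,.12),np.radians(52.05))
E
```

```text
time_s: 15.0
tcp_pos: [0.4867, 0.2782, 0.0237]
orientation: [-3.141, 0.002, -2.323]
wrist_force: [-1.6, -0.7, 6.8]
opening: 0.0147
gripper_force: 59.4
time_s: 16.0
tcp_pos: [0.4853, 0.2775, 0.124]
orientation: [-3.141, -0.001, 2.915]
wrist_force: [-0.0, -0.3, -2.3]
opening: 0.0151
gripper_force: 58.7
time_s: 16.3
tcp_pos: [0.4852, 0.2775, 0.1239]
orientation: [-3.141, -0.0, 2.474]
wrist_force: [1.0, 0.5, -2.1]
opening: 0.015
gripper_force: 58.7
shift [-33.47 -38.61   0.42] turn z -0.3 q [ 0.41  0.4  -0.17  1.   -0.    1.07] tcp [0.4852 0.2775 0.1239] rpy [-3.141 -0.     2.474] t 16.3
```

```bash
python3 -m creep '[-3.1,-3.6,0,0,0,0,0, -3.1,-3.6,0,0,0,0,0, -3.1,-3.6,0,0,0,0,0, -3.1,-3.6,0,0,0,0,0, -3.1,-3.6,0,0,0,0,0, -3.1,-3.6,0,0,0,0,0, -3.1,-3.6,0,0,0,0,0, -3.1,-3.6,0,0,0,0,0, -3.1,-3.6,0,0,0,0,0, -3.1,-3.6,0,0,0,0,0]'
python3 -m creep '[-1.8,-1.8,0,0,0,0,0, -0.7,-0.8,0,0,0,0,0, 0,0,0,0,0,0,0, 0,0,0,0,0,0,0]'
python3 - <<'E'
from h import *
to((.5089,-.2329,.016),np.radians(52.05))
E
```

```text
time_s: 17.3
tcp_pos: [0.5084, -0.1986, 0.1242]
orientation: [3.142, -0.0, 2.479]
wrist_force: [1.6, 0.0, -2.8]
opening: 0.0152
gripper_force: 59.0
time_s: 17.7
tcp_pos: [0.5122, -0.2313, 0.1239]
orientation: [3.141, -0.002, 2.48]
wrist_force: [-0.3, 1.0, -2.6]
opening: 0.0147
gripper_force: 59.0
shift [ 0.14 -0.33 10.79] turn z 0.1 q [-0.54  0.41 -0.16  1.01  0.    0.12] tcp [ 0.5122 -0.2313  0.1239] rpy [ 3.141e+00 -2.000e-03  2.480e+00] t 17.7
```

```bash
python3 -m creep '[0.1,-0.3,2.5,0,0,0,0, 0,0,2.5,0,0,0,0, 0,0,2.5,0,0,0,0, 0,0,2,0,0,0,0, 0,0,0.8,0,0,0,0, 0,0,0.4,0,0,0,0, 0,0,0,0,0,0,0, 0,0,0,0,0,0,0]'
python3 - <<'E'
from h import *
to((.5089,-.2329,.0157),np.radians(52.05))
E
```

```text
time_s: 18.5
tcp_pos: [0.511, -0.2345, 0.0183]
orientation: [3.141, 0.002, 2.48]
wrist_force: [0.8, 0.1, -2.4]
opening: 0.0147
gripper_force: 59.0
shift [0.26 0.   0.26] turn z 0.1 q [-0.54  0.51 -0.31  0.76 -0.    0.12] tcp [ 0.511  -0.2345  0.0183] rpy [3.141e+00 2.000e-03 2.480e+00] t 18.5
```

```bash
python3 -m creep '[0,0,0.2,0,0,0,0, 0,0,0.1,0,0,0,0, 0,0,0,0,0,0,0]'
python3 -m creep '[0,0,0,0,0,0,4, 0,0,0,0,0,0,4, 0,0,0,0,0,0,4, 0,0,0,0,0,0,4, 0,0,-1,0,0,0,4, 0,0,-2,0,0,0,4, 0,0,-4,0,0,0,4, 0,0,-4,0,0,0,4]'
python3 - <<'E'
from h import *
im=ctrl.read_camera("wrist");cv2.imwrite("pics/done2.png",im)
to((.5301,.2296,.12),np.radians(132.4))
E
```

```text
time_s: 18.8
tcp_pos: [0.511, -0.2349, 0.0157]
orientation: [3.141, 0.002, 2.48]
wrist_force: [-1.1, 1.7, 4.3]
opening: 0.0148
gripper_force: 59.8
time_s: 19.6
tcp_pos: [0.5093, -0.2339, 0.1254]
orientation: [-3.141, -0.002, 2.48]
wrist_force: [0.8, 0.6, 0.1]
opening: 0.0398
gripper_force: 0.0
shift [27.31 37.79  1.08] turn z -80.3 q [-0.54  0.39 -0.15  1.01 -0.    0.12] tcp [ 0.5132 -0.2362  0.1331] rpy [3.14 0.01 2.48] t 19.65
```

View pics/done2.png

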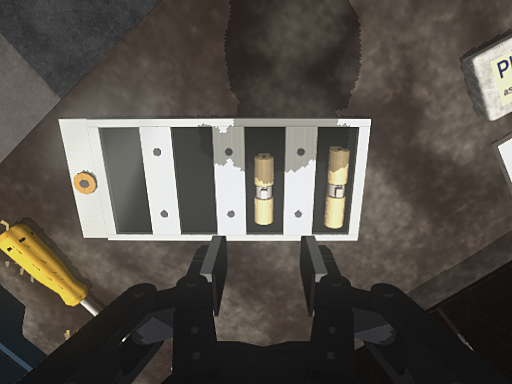

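Brass short is in bay 3 (264,190). Next the thumb-turn.

```bash
python3 -m creep '[2.7,3.8,0,0,0,0,4, 2.7,3.8,0,0,0,0,4, 2.7,3.8,0,0,0,0,4, 2.7,3.8,0,0,0,0,4, 2.7,3.8,0,0,0,0,4, 2.7,3.8,0,0,0,0,4, 2.7,3.8,0,0,0,0,4, 2.7,3.8,0,0,0,0,4, 2.7,3.8,0,0,0,0,4, 2.9,3.6,0,0,0,0,4]'
python3 -m creep '[0,0,0,0,0,-8,4, 0,0,0,0,0,-8,4, 0,0,0,0,0,-8,4, 0,0,0,0,0,-8,4, 0,0,0,0,0,-8,4, 0,0,0,0,0,-8,4, 0,0,0,0,0,-8,4, 0,0,0,0,0,-8,4, 0,0,0,0,0,-8,4, 0,0,0,0,0,-8.3,4]'
python3 - <<'E'
from h import *
to((.5301,.2296,.022),np.radians(132.4))
im=ctrl.read_camera("wrist");cv2.imwrite("pics/pre3.png",im)
E
```

```text
time_s: 20.65
tcp_pos: [0.5281, 0.233, 0.1249]
orientation: [3.141, 0.001, 2.48]
wrist_force: [0.8, -0.6, 0.5]
opening: 0.0399
gripper_force: 0.0
time_s: 21.65
tcp_pos: [0.5279, 0.231, 0.1247]
orientation: [-3.141, 0.0, -2.396]
wrist_force: [0.6, 0.1, 0.5]
opening: 0.0401
gripper_force: 0.0
shift [-0.06 -0.25 10.27] turn z 0.3 q [ 0.3   0.43 -0.12  1.02 -0.   -0.44] tcp [0.5279 0.231  0.1247] rpy [-3.141  0.    -2.396] t 21.65
```

View pics/pre3.png

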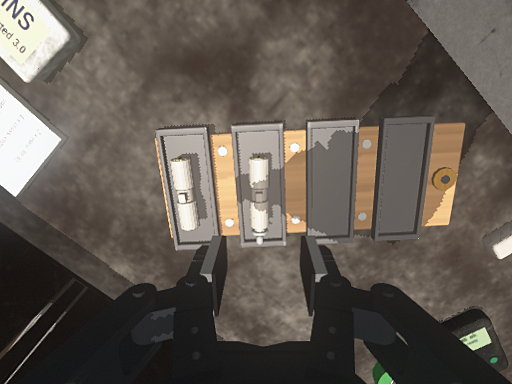

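The thumb-turn is at column 259, needing the 2.5 mm shift as computed.

```bash
python3 -m creep '[-0.05,-0.25,3,0,0,0.3,4, 0,0,3,0,0,0,4, 0,0,2.4,0,0,0,4, 0,0,1.8,0,0,0,4, 0,0,0,0,0,0,4, 0,0,0,0,0,0,0, 0,0,0,0,0,0,0, 0,0,0,0,0,0,0, 0,0,0,0,0,0,0, 0,0,0,0,0,0,0]'
python3 -m creep '[0,0,-0.5,0,0,0,0, 0,0,-1.5,0,0,0,0, 0,0,-3,0,0,0,0, 0,0,-3,0,0,8,0, 0,0,-2.2,0,0,8,0, 0,0,0,0,0,8,0, 0,0,0,0,0,8,0, 0,0,0,0,0,8,0, 0,0,0,0,0,8,0, 0,0,0,0,0,8,0]'
python3 -m creep '[0,0,0,0,0,8,0, 0,0,0,0,0,8,0, 0,0,0,0,0,8,0]'
python3 - <<'E'
from h import *
to((.4695,-.2834,.12),np.radians(52.05))
E
```

```text
time_s: 22.7
tcp_pos: [0.5311, 0.2297, 0.0237]
orientation: [-3.14, 0.002, -2.407]
wrist_force: [-1.3, -1.1, 6.3]
opening: 0.0152
gripper_force: 59.4
time_s: 23.7
tcp_pos: [0.5291, 0.2293, 0.1237]
orientation: [-3.141, -0.001, 2.893]
wrist_force: [-0.1, -1.2, -3.5]
opening: 0.0148
gripper_force: 58.8
time_s: 24.0
tcp_pos: [0.5292, 0.2294, 0.1237]
orientation: [-3.14, -0.001, 2.474]
wrist_force: [-0.3, 0.6, -3.1]
opening: 0.0151
gripper_force: 58.8
shift [-27.06 -43.96   0.4 ] turn z -0.3 q [ 0.3   0.43 -0.12  1.02  0.    0.97] tcp [0.5292 0.2294 0.1237] rpy [-3.140e+00 -1.000e-03  2.474e+00] t 24.0
```

```bash
python3 -m creep '[-2.4,-4,0,0,0,0,0, -2.4,-4,0,0,0,0,0, -2.4,-4,0,0,0,0,0, -2.4,-4,0,0,0,0,0, -2.4,-4,0,0,0,0,0, -2.4,-4,0,0,0,0,0, -2.4,-4,0,0,0,0,0, -2.4,-4,0,0,0,0,0, -2.4,-4,0,0,0,0,0, -2.4,-4,0,0,0,0,0]'
python3 -m creep '[-2,-2.5,0,0,0,0,0, -0.9,-1.4,0,0,0,0,0, 0,0,0,0,0,0,0, 0,0,0,0,0,0,0]'
python3 - <<'E'
from h import *
to((.4695,-.2834,.016),np.radians(52.05))
E
```

```text
time_s: 25.0
tcp_pos: [0.4724, -0.2351, 0.124]
orientation: [3.141, -0.001, 2.48]
wrist_force: [1.4, -0.2, -2.9]
opening: 0.0149
gripper_force: 59.1
time_s: 25.4
tcp_pos: [0.4718, -0.281, 0.1238]
orientation: [3.141, -0.002, 2.48]
wrist_force: [0.2, 0.6, -2.5]
opening: 0.0149
gripper_force: 59.1
shift [ 0.02 -0.34 10.78] turn z 0.0 q [-0.65  0.38 -0.2   0.99  0.    0.01] tcp [ 0.4718 -0.281   0.1238] rpy [ 3.141e+00 -2.000e-03  2.480e+00] t 25.4
```

```bash
python3 -m creep '[0.2,-0.3,2.5,0,0,0,0, 0,0,2.5,0,0,0,0, 0,0,2.5,0,0,0,0, 0,0,2,0,0,0,0, 0,0,0.8,0,0,0,0, 0,0,0.4,0,0,0,0, 0,0,0,0,0,0,0, 0,0,0,0,0,0,0]'
python3 - <<'E'
from h import *
to((.4695,-.2834,.0157),np.radians(52.05))
E
```

```text
time_s: 26.2
tcp_pos: [0.4697, -0.2835, 0.0183]
orientation: [3.142, 0.002, 2.48]
wrist_force: [-0.6, -0.2, -2.3]
opening: 0.0145
gripper_force: 59.1
shift [ 0.02 -0.    0.26] turn z 0.1 q [-0.66  0.48 -0.35  0.74  0.    0.  ] tcp [ 0.4697 -0.2835  0.0183] rpy [3.142e+00 2.000e-03 2.480e+00] t 26.2
```

```bash
python3 -m creep '[0,0,0.2,0,0,0,0, 0,0,0.1,0,0,0,0, 0,0,0,0,0,0,0]'
python3 -m creep '[0,0,0,0,0,0,4, 0,0,0,0,0,0,4, 0,0,0,0,0,0,4, 0,0,0,0,0,0,4, 0,0,-1,0,0,0,4, 0,0,-2,0,0,0,4, 0,0,-4,0,0,0,4, 0,0,-4,0,0,0,4, 0,0,0,0,0,0,4]'
python3 - <<'E'
from h import *
to((.5735,.1844,.12),np.radians(135.1))
E
```

```text
time_s: 26.5
tcp_pos: [0.4697, -0.284, 0.0156]
orientation: [3.141, 0.002, 2.48]
wrist_force: [-1.5, 1.4, 3.8]
opening: 0.0147
gripper_force: 59.9
time_s: 27.4
tcp_pos: [0.4724, -0.286, 0.1308]
orientation: [-3.142, 0.011, 2.48]
wrist_force: [1.5, -0.8, -0.0]
opening: 0.0403
gripper_force: 0.0
shift [20.94 43.33  0.84] turn z -83.0 q [-0.66  0.37 -0.19  0.99 -0.    0.  ] tcp [ 0.4724 -0.286   0.1308] rpy [-3.142  0.011  2.48 ] t 27.4
```

```bash
python3 -m creep '[2.1,4.35,0,0,0,0,4, 2.1,4.35,0,0,0,0,4, 2.1,4.35,0,0,0,0,4, 2.1,4.35,0,0,0,0,4, 2.1,4.35,0,0,0,0,4, 2.1,4.35,0,0,0,0,4, 2.1,4.35,0,0,0,0,4, 2.1,4.35,0,0,0,0,4, 2.1,4.35,0,0,0,0,4, 2.1,4.35,0,0,0,0,4]'
python3 -m creep '[0,0,0,0,0,-8.3,4, 0,0,0,0,0,-8.3,4, 0,0,0,0,0,-8.3,4, 0,0,0,0,0,-8.3,4, 0,0,0,0,0,-8.3,4, 0,0,0,0,0,-8.3,4, 0,0,0,0,0,-8.3,4, 0,0,0,0,0,-8.3,4, 0,0,0,0,0,-8.3,4, 0,0,0,0,0,-8.3,4]'
python3 - <<'E'
from h import *
to((.5735,.1844,.022),np.radians(135.1))
E
```

```text
time_s: 28.4
tcp_pos: [0.5705, 0.1909, 0.1243]
orientation: [-3.142, 0.0, 2.48]
wrist_force: [0.6, -0.9, 0.0]
opening: 0.0403
gripper_force: 0.0
time_s: 29.4
tcp_pos: [0.5703, 0.1889, 0.1241]
orientation: [3.142, -0.0, -2.349]
wrist_force: [0.6, -0.6, 0.1]
opening: 0.0398
gripper_force: 0.0
shift [ 0.09 -0.54 10.21] turn z 0.3 q [ 0.21  0.48 -0.05  1.05 -0.   -0.58] tcp [0.5703 0.1889 0.1241] rpy [ 3.142 -0.    -2.349] t 29.4
```

```bash
python3 -m creep '[0.1,-0.55,3,0,0,0.3,4, 0,0,3,0,0,0,4, 0,0,2.4,0,0,0,4, 0,0,1.8,0,0,0,4, 0,0,0,0,0,0,4, 0,0,0,0,0,0,0, 0,0,0,0,0,0,0, 0,0,0,0,0,0,0, 0,0,0,0,0,0,0, 0,0,0,0,0,0,0]'
python3 -m creep '[0,0,-0.5,0,0,0,0, 0,0,-1.5,0,0,0,0, 0,0,-3,0,0,0,0, 0,0,-3,0,0,8.3,0, 0,0,-2.2,0,0,8.3,0, 0,0,0,0,0,8.3,0, 0,0,0,0,0,8.3,0, 0,0,0,0,0,8.3,0, 0,0,0,0,0,8.3,0, 0,0,0,0,0,8.3,0]'
python3 -m creep '[0,0,0,0,0,8.3,0, 0,0,0,0,0,8.3,0, 0,0,0,0,0,8.3,0]'
python3 - <<'E'
from h import *
to((.4302,-.3338,.12),np.radians(52.05))
E
```

```text
time_s: 30.4
tcp_pos: [0.5748, 0.1845, 0.0235]
orientation: [-3.14, 0.002, -2.36]
wrist_force: [-0.6, -0.4, 5.0]
opening: 0.0148
gripper_force: 59.3
time_s: 31.4
tcp_pos: [0.573, 0.1842, 0.1238]
orientation: [-3.141, -0.001, 2.903]
wrist_force: [-0.1, -0.6, -2.0]
opening: 0.0144
gripper_force: 58.7
time_s: 31.7
tcp_pos: [0.573, 0.1842, 0.1237]
orientation: [-3.14, -0.001, 2.469]
wrist_force: [-0.4, 0.1, -1.1]
opening: 0.015
gripper_force: 58.7
shift [-21.12 -49.41   0.41] turn z -0.6 q [ 0.21  0.48 -0.04  1.05 -0.    0.88] tcp [0.573  0.1842 0.1237] rpy [-3.140e+00 -1.000e-03  2.469e+00] t 31.7
```

```bash
python3 -m creep '[-1.9,-4.4,0,0,0,-0.6,0, -1.9,-4.4,0,0,0,0,0, -1.9,-4.4,0,0,0,0,0, -1.9,-4.4,0,0,0,0,0, -1.9,-4.4,0,0,0,0,0, -1.9,-4.4,0,0,0,0,0, -1.9,-4.4,0,0,0,0,0, -1.9,-4.4,0,0,0,0,0, -1.9,-4.4,0,0,0,0,0, -1.9,-4.4,0,0,0,0,0]'
python3 -m creep '[-1.5,-3.5,0,0,0,0,0, -0.7,-1.6,0,0,0,0,0, 0,0,0,0,0,0,0, 0,0,0,0,0,0,0]'
python3 - <<'E'
from h import *
to((.4302,-.3338,.016),np.radians(52.05))
E
```

```text
time_s: 32.7
tcp_pos: [0.4539, -0.2815, 0.1241]
orientation: [3.141, -0.001, 2.485]
wrist_force: [0.7, 0.2, -2.1]
opening: 0.0146
gripper_force: 58.9
time_s: 33.1
tcp_pos: [0.4412, -0.3328, 0.1238]
orientation: [3.141, -0.001, 2.485]
wrist_force: [0.6, 1.1, -1.3]
opening: 0.0146
gripper_force: 59.0
shift [ 0.8  -0.76 10.78] turn z 0.3 q [-0.76  0.39 -0.19  1.    0.   -0.11] tcp [ 0.4412 -0.3328  0.1238] rpy [ 3.141e+00 -1.000e-03  2.485e+00] t 33.1
```

```bash
python3 -m creep '[0.9,-0.75,2.5,0,0,0.3,0, 0,0,2.5,0,0,0,0, 0,0,2.5,0,0,0,0, 0,0,2,0,0,0,0, 0,0,0.8,0,0,0,0, 0,0,0.4,0,0,0,0, 0,0,0,0,0,0,0, 0,0,0,0,0,0,0]'
python3 - <<'E'
from h import *
to((.4302,-.3338,.0157),np.radians(52.05))
E
```

```text
time_s: 33.9
tcp_pos: [0.4306, -0.3347, 0.0182]
orientation: [-3.141, 0.002, 2.48]
wrist_force: [-0.1, 1.1, -1.1]
opening: 0.0149
gripper_force: 59.0
shift [0.08 0.04 0.25] turn z 0.1 q [-0.78  0.48 -0.36  0.74  0.   -0.12] tcp [ 0.4306 -0.3347  0.0182] rpy [-3.141e+00  2.000e-03  2.480e+00] t 33.9
```

Release, rise, and step back so the wrist camera sees the whole tray.

```bash
python3 -m creep '[0,0,0.2,0,0,0,0, 0,0,0.1,0,0,0,0, 0,0,0,0,0,0,0]'
python3 -m creep '[0,0,0,0,0,0,4, 0,0,0,0,0,0,4, 0,0,0,0,0,0,4, 0,0,0,0,0,0,4, 0,0,-1,0,0,0,4, 0,0,-2,0,0,0,4, 0,0,-4,0,0,0,4, -1,3,-4,0,0,0,4, -1,3,-1,0,0,0,4, 0,2,0,0,0,0,4]'
python3 -m creep '[0,0,0,0,0,0,4, 0,0,0,0,0,0,4, 0,0,0,0,0,0,4]'
python3 - <<'E'
from h import *
import pickle
i=ctrl.camera_info("wrist");im=ctrl.read_camera("wrist");cv2.imwrite("pics/final.png",im)
pickle.dump(i,open("fin.pkl","wb"));to((.489,-.258,.2),np.radians(52.05))
cv2.imwrite("pics/finalc.png",cv2.resize(im[60:260,90:400],None,fx=2.5,fy=2.5,interpolation=cv2.INTER_CUBIC))
E
```

```text
time_s: 34.2
tcp_pos: [0.4305, -0.3351, 0.0155]
orientation: [-3.141, 0.002, 2.48]
wrist_force: [-0.7, 0.9, 4.3]
opening: 0.0153
gripper_force: 59.6
time_s: 35.2
tcp_pos: [0.4979, -0.2848, 0.1375]
orientation: [3.141, 0.008, 2.48]
wrist_force: [-0.4, -0.6, 0.3]
opening: 0.0398
gripper_force: 0.0
time_s: 35.5
tcp_pos: [0.4933, -0.2842, 0.1332]
orientation: [-3.141, -0.001, 2.479]
wrist_force: [0.0, 0.7, 0.1]
opening: 0.0401
gripper_force: 0.0
shift [ 1.95  1.81 -6.69] turn z -0.0 q [-0.63  0.41 -0.13  1.03 -0.    0.03] tcp [ 0.4932 -0.2843  0.1331] rpy [-3.141e+00 -1.000e-03  2.479e+00] t 35.55
```

View pics/finalc.png

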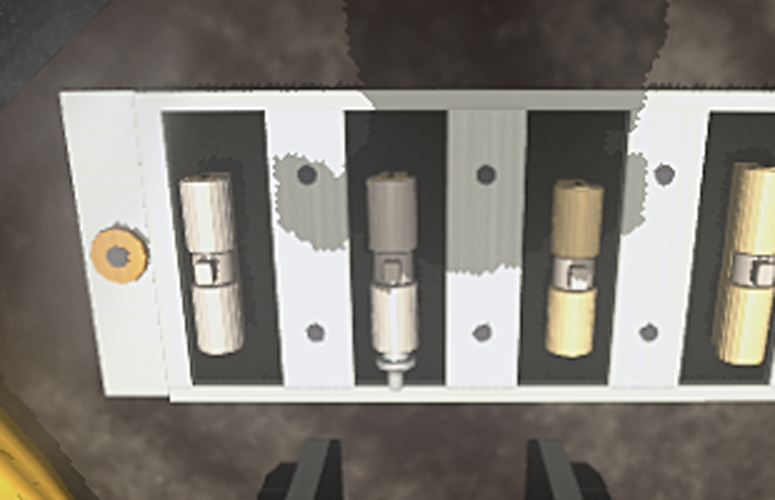

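From the stud (118,255) I see plain, thumb-turn, brass short and brass long, each upright in its bay. The knob tip (396,388) comes close to the rim, so I'll check the positions numerically.

```bash
python3 - <<'E'
from h import *
import pickle
i=pickle.load(open("fin.pkl","rb"))
C=dict(plain=[(205,176),(219,353)],thumb=[(391,176),(394,352)],short=[(578,182),(569,355)],long=[(757,166),(742,362)],knobtip=[(396,387),(396,389)])
a=np.radians(52.05);X=np.array([np.cos(a),np.sin(a)]);Y=np.array([-X[1],X[0]]);o=np.array([.4892,-.2581])
for n,c in C.items():
    k,L,b=cyl(np.array(c)/2.5+[90,60],i,.028 if n!="knobtip" else .02);print(n,((k-o)@X).round(4),((k-o)@Y).round(4),L.round(4))
E
```

```text
plain -0.0959 -0.0002 0.0635
thumb -0.033 -0.0 0.0629
short 0.0299 -0.0016 0.0621
long 0.0915 -0.0002 0.0706
knobtip -0.033 -0.0492 0.0008
```

```bash
python3 -c "
from station import ctrl;print(ctrl.sign_off())"
```

```text
the job is handed in; nothing more can be done
None
```

All four cylinders lie cam up in the tray in reverse order (from the stud: nickel plain, thumb-turn, brass short, brass long), each measured within about 5 mm of its bay centre, and the job was handed in at about 36 s; no verdict was returned.

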